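# Swap two parts bins in a lever-locked bench rack

### The arm

A 7-joint arm with a two-finger parallel gripper is mounted at the origin on a cart in front of the work surface, level with it; the furniture and walls round the work are solid. World frame = base frame: x ahead of the robot, y to its left, z up, the work surface at z = 0. Lengths are in m, angles in rad, forces in N, time in s.
With the tool pointing down it reaches from about 0.425 to 0.875 m from the base axis. Payload 4.7 kg.
Tool frame: the origin (TCP) lies on the centre line of the jaws, within the pads' length; the fingertips stand 17 mm ahead of it and the grasp point (between the pads) lies 2 mm behind it; z points along the fingers, y is the line along which they close (so a half turn about z gives the same grasp; the last joint's range is limited). The gripper opens to 85 mm and grips with 20 to 120 N. Pads are 22 mm wide; open, the fingers measure 114 mm over their backs; the gripper's body (76 mm by 85 mm) begins 54 mm behind the grasp point. The pads swing forward as they close: fully open they stand 13 mm farther back than shut.
Start: joints at [1.242, 0.321, -0.07, 1.45, 0.023, 1.371, -0.057], TCP at [0.218, -0.612, 0.248] pointing down, gripper open.
Joint ranges: [-2.86, 2.86], [-0.3, 2.09], [-1.38, 1.24], [0.06, 2.45], [-1.56, 4.7], [0.09, 2.05], [-2.69, 2.69]. Speed limits (rad/s): [2.57, 2.57, 3.14, 3.14, 3.14, 3.14, 3.14].

### API

Orientations are given as a rotation vector (axis times angle).
In Python, from plant import bot gives the robot as it stands. Calls block until the motion is done:
- bot.movep(position, orientation): joint-space move of the TCP to a pose.
- bot.line_to(position, orientation=None, speed=0.15, stop_force=None): straight line of the TCP; orientation=None keeps the orientation; speed is the mean speed in m/s. With stop_force (N) it stops when the force on the tool has changed by that much, and returns True; else False.
- bot.movej(angles): joint-space move.
- bot.grip(opening, effort=None): finger opening in m; effort is the grip in N (None keeps the last); returns when the fingers have stopped.
- bot.wait(seconds).
- bot.ik(position, orientation): joint angles nearest the present ones, or None.
- bot.read_camera(name): name is "scene" or "top"; returns a dict with "frame" (480x640x3 uint8, red, green, blue), "fx", "fy", "cx", "cy" (pixels), "k1" (the pictures are not rectified: a ray, as slopes to the right and down, at radius r is drawn at 1 + k1 r^2 times it, then the intrinsics apply), "R" (3x3) and "t" (3): a world point X has camera coordinates R X + t. Camera axes: x right, y down, z forward; pixel columns grow to the right and rows downward; lengths in m; the calibration is good to about 2 mm. A picture is of the moment at which its call begins. There is no depth.
A pose or a line that the arm cannot do raises bot.IKError and nothing moves.
- bot.finish_job(): hands the job in; it is judged then, once.
Trained networks look in a picture, given as the dict that the camera call returned (one of the last four; its "shot" number tells which), for a name from the list of things; names that differ only in an ending like _2 or _b are one class to them, and where a whole thing is asked for, a point or a joint stands for the part that bears it (a point fixed in the world has none). Each returns a list of dicts, best first, with "confidence" (0 to 1); they miss things now and then, are a little off and sometimes report something else, mostly with a low value. They report only what shows in the picture. A call takes as long as a camera call. They do not tell look-alikes from the thing itself.
- bot.recognise(thing, picture): "extent" ([left, top, right, bottom] in pixels, round what is visible of it).
Readings, each from a call of its own:
- bot.get_time_s(): time.
- bot.get_joint_pos(): joint angles.
- bot.get_dq(): joint speeds.
- bot.get_tau(): joint torques, N m.
- bot.get_position(): TCP position.
- bot.get_orientation(): TCP orientation.
- bot.get_wrist_force(): force on the tool from outside, world axes, zero at the start.
- bot.get_torque(): the same for the moment, N m.
- bot.get_opening(): finger opening in m.
- bot.get_grasp_force(): force on a finger pad.
Only numpy, scipy, OpenCV 4.12 (cv2) and the standard library are available. Lean on these libraries where they do the work, as an engineer would, in place of code of your own. Each camera call takes 0.05 s, during which the arm holds its last target. There are 200 camera calls.

### The job

The bin of brake pads and the bin of sprockets stand in each other's bays of the grey bench rack. Flip the rack's locking lever fully back to free the bins, slide each bin, with its parts in it, to the bay below its own sample part (the empty bay is there to let them pass) and push it home, without lifting the bins off the rack floor or tipping them. Then flip the lever fully forward again so that its hooks drop into both bins and lock them, and do not disturb the spray can, the tin, the wooden block and the screwdriver.

Things in the scene. Friction and masses are not known exactly. Their poses are not given: they have to be found in the camera images.
- rack: Fixed grey steel bench rack, floor 236 (x) x 333 (y) x 4 mm. Origin: centre of the underside; x to its back, y to its left, z up. Back row: three bays at y = 110, 0, -110 mm, between side walls (inner faces y = +-162, x = 15 to 118, top z 56) and against the back wall (inner face x = 114, top z 60). Front half: open aisle, full width
- rack_aisle (a point): Middle of the aisle on the rack floor (rack frame x = -46, y = 0, z = 4 mm). A bin standing centred at this x clears the bins at home by 14 mm and, in front, the aisle's 16 mm high lip (inner face at x = -114) by 20 mm
- left_fin (a point): Top of the front edge of the fin between the left and middle bays (rack frame x = 34, y = 55, z = 44 mm). The fin runs back to the back wall, 5 mm thick, with a nose that tapers over the first 24 mm. A bin has 2.5 mm of play at each side in its bay
- right_fin (a point): The same point of the like fin between the middle and right bays (y = -55 mm)
- locking_lever (a joint): Lever angle. 0 = closed: it leans towards the robot, 55 degrees above level, its hooks are in the bins. Grows as it is pushed up and back, about the rack's y axis; 1.05 = open stop, 25 degrees back beyond upright, bins free. Stays where it is left, friction 0.35 N m (5 to 7 N at the grip). Starts between 0 and 0.1
- lever_hub (a point): The lever's pivot, outside the right end of the rack (rack frame x = 114, y = -183, z = 78 mm), on the axis of the steel shaft (10 mm thick) that runs along y above the back wall. The shaft's end ears (y = +-165, x = 88 to 118) reach up to z = 90; the right one is 16 mm to the left of the lever's axis
- lever_tip (a point): Centre of the ball end of the lever's black round grip, 73 mm from lever_hub. The lever is straight; grip 14 mm thick from 34 mm on, 10 mm thick below. It can be pushed or hooked with a fingertip
- hooks (a point): Middle of the shaft (rack frame x = 114, y = 0, z = 78 mm). It bears two hooks a bay, 10 mm wide, 36 mm left and right of the bay's middle. Closed they reach over the bin's back wall, 12 mm down inside it; open they stand level, over the rear 26 mm of the bay, 71 to 90 mm high. Closing, they draw home a bin up to about 6 mm short of it; one 20 mm short they miss
- pad_sign: Plywood sign behind one bay, nearly upright, with a sample brake pad (dark, oblong) on it: the brake pads' bay. Its origin is NOT on the plate but on the rack floor where the origin of a bin is when the bin stands home in this bay (rack frame x = 65, y = the bay's, z = 4 mm); axes as the rack's. Plate: x 115 to 156, z 60 to 134, sample from x = 124
- sprocket_sign: The same for the sprockets' bay: its plate carries a round toothed steel sprocket as a sample. Origin and axes as for pad_sign
- blank_sign: The same for the spare bay: a bare plate without a sample; no bin stands here at the start. Origin and axes as for pad_sign
- pad_bin: Loose open-topped grey bin, 96 (x) x 100 (y) x 62 mm high, walls and floor 4 mm, with two brake pads lying in it (top 18 mm above its underside); 0.4 to 0.65 kg in all. Origin: centre of its underside; x to its back, y left. Starts home in the sprockets' bay. It slides on two nylon runners 2 mm high, friction about 0.3. Fingers put down into it can push it along by its walls
- sprocket_bin: The same bin, with two sprockets stacked in it (top 29 mm above the underside of the bin). Origin and axes as for pad_bin. Starts home in the brake pads' bay
- pad_left: Loose brake pad, 42 x 84 x 12 mm, flat in pad_bin. Origin: centre of its underside
- pad_right: The second brake pad in pad_bin, like the first
- sprocket_low: Loose steel sprocket, 68 mm across, 13 mm thick, flat in sprocket_bin. Origin: centre of its underside
- sprocket_high: The second sprocket, lying on the first one in sprocket_bin
- spray_can: Bystander: aerosol can, 66 mm across, 189 mm tall, standing on the worktop to the right of the rack. Origin: centre of its foot
- grease_tin: Bystander: tin, 75 mm across, 58 mm tall, standing to the left of the rack. Origin: centre of its foot
- wood_block: Bystander: softwood block, 45 x 120 x 35 mm, long along its y, lying to the left of the rack's front. Origin: centre of its underside
- screwdriver: Bystander: screwdriver, 22 x 215 x 20 mm, long along its y, lying to the right of the rack's front. Origin: centre of its underside
There are look-alikes about, which are no part of the job. What is shaped like the pad_left but green is not meant.

How it is judged:
On the way, in this order (a step that is already met when the one before it is completed fails the run):
1. the locking lever is flipped open, past 0.9 rad (value of joint locking_lever above 0.9 rad), for 0.1 s.
2. each bin stands in the bay below its own sample, within 12 mm of home, while the lever is still open (horizontal distance between pad_bin and pad_sign below 0.012 m and horizontal distance between sprocket_bin and sprocket_sign below 0.012 m and value of joint locking_lever above 0.6 rad), for 0.2 s.
At the end, for the whole second after the job is handed in: Each bin stands home in the bay below its own sample (within 6 mm along the bay, 5 mm across, square within 0.06 rad, flat on the rack floor), at rest, with its two parts in it; the lever is closed (under 0.12 rad) (value of joint locking_lever below 0.12 rad and x of pad_bin in the frame of pad_sign between -0.006 and 0.006 m and y of pad_bin in the frame of pad_sign between -0.005 and 0.005 m and z of pad_bin in the frame of pad_sign below 0.003 m and angle between the x axis of pad_bin and the x axis of pad_sign, either way round below 0.06 rad and x of sprocket_bin in the frame of sprocket_sign between -0.006 and 0.006 m and y of sprocket_bin in the frame of sprocket_sign between -0.005 and 0.005 m and z of sprocket_bin in the frame of sprocket_sign below 0.003 m and angle between the x axis of sprocket_bin and the x axis of sprocket_sign, either way round below 0.06 rad and x of pad_left in the frame of pad_bin between -0.044 and 0.044 m and y of pad_left in the frame of pad_bin between -0.044 and 0.044 m and x of pad_right in the frame of pad_bin between -0.044 and 0.044 m and y of pad_right in the frame of pad_bin between -0.044 and 0.044 m and x of sprocket_low in the frame of sprocket_bin between -0.044 and 0.044 m and y of sprocket_low in the frame of sprocket_bin between -0.044 and 0.044 m and x of sprocket_high in the frame of sprocket_bin between -0.044 and 0.044 m and y of sprocket_high in the frame of sprocket_bin between -0.044 and 0.044 m and z of each of pad_left, pad_right in the frame of pad_bin below 0.04 m and z of each of sprocket_low, sprocket_high in the frame of sprocket_bin below 0.04 m and linear speed of each of pad_bin, sprocket_bin below 0.01 m/s); the robot touches nothing.
It fails at once if the pad bin is lifted more than 20 mm off the rack floor or tipped more than 0.25 rad (z of pad_bin in the frame of pad_sign above 0.02 m or angle between pad_bin's own z axis and vertical above 0.25 rad).
It fails at once if the sprocket bin is lifted more than 20 mm off the rack floor or tipped more than 0.25 rad (z of sprocket_bin in the frame of pad_sign above 0.02 m or angle between sprocket_bin's own z axis and vertical above 0.25 rad).
It fails at once if the spray can, tin, wooden block or screwdriver is moved more than 25 mm (distance of any of spray_can, grease_tin, wood_block, screwdriver from where it was at the start of the episode above 0.025 m).
It also fails if it takes over 72 s, if anything falls off the work surface, if the arm or the gripper's body presses on something with over 40 N, if the wrist force passes 120 N, or if a joint passes its speed limit or range.

## Working session

There is one attempt and no reset: what is moved stays moved. The work goes in short steps, each a Python script; the robot and the scene stay as the last script left them, time stands still between calls to the robot, and variables do not carry over. Pictures are saved under pics/ and viewed, at most 12 in all, crops included, and the job is handed in when it is done.

```bash
ls; mkdir -p pics; python3 - <<'E'
from plant import bot
import cv2
for n in ("scene","top"):
    p=bot.read_camera(n)
    cv2.imwrite(f"pics/{n}0.png",cv2.cvtColor(p["frame"],cv2.COLOR_RGB2BGR))
    print(n,p["fx"],p["cx"],p["cy"],p["k1"],p["R"],p["t"])
    for th in ["rack","locking_lever","pad_sign","sprocket_sign","blank_sign","pad_bin","sprocket_bin","pad_left","sprocket_high","spray_can","grease_tin","wood_block","screwdriver","left_fin","lever_tip"]:
        print(th,[(r["extent"],round(r["confidence"],2)) for r in bot.recognise(th,p)][:4])
print(bot.get_orientation(),bot.get_time_s())
E
```

```text
pics
scene 529.051631562349 325.5544729963614 238.67830530280187 -0.11419118459310314 [[-0.75749959 -0.65278116 -0.0084341 ]
 [-0.48686574  0.5734807  -0.65884872]
 [ 0.43492082 -0.49497136 -0.75222818]] [0.42070313 0.3138718  1.18938805]
rack []
locking_lever [([235.8, 189.3, 330.0, 284.7], 0.58)]
pad_sign [([223.0, 232.8, 252.3, 280.0], 0.98)]
sprocket_sign [([247.8, 210.2, 282.4, 254.4], 0.76)]
blank_sign [([276.5, 182.8, 306.3, 229.0], 0.84)]
pad_bin [([264.1, 234.9, 318.7, 288.3], 0.56)]
sprocket_bin [([274.1, 184.5, 304.0, 230.4], 0.75), ([245.1, 259.9, 293.2, 318.0], 0.55), ([229.5, 185.7, 386.3, 347.0], 0.25)]
pad_left [([383.8, 180.4, 414.4, 202.9], 0.64), ([230.7, 187.0, 386.2, 350.0], 0.21)]
sprocket_high [([232.5, 187.7, 329.8, 286.4], 0.61), ([250.2, 285.5, 273.8, 301.2], 0.6), ([264.9, 234.5, 321.3, 289.5], 0.55)]
spray_can [([360.6, 165.2, 388.4, 226.3], 0.96)]
grease_tin [([211.8, 307.2, 247.4, 348.2], 0.98), ([277.2, 248.8, 306.3, 269.9], 0.45)]
wood_block [([240.5, 342.7, 296.7, 383.9], 0.79)]
screwdriver [([381.7, 208.9, 433.5, 248.7], 0.86)]
left_fin [([235.0, 184
[... 745 characters left out ...]
d_bin [([264.2, 185.8, 315.6, 234.1], 0.69)]
sprocket_bin [([210.4, 187.8, 267.9, 242.6], 0.58)]
pad_left [([460.3, 207.8, 479.0, 246.3], 0.94), ([272.6, 204.4, 310.1, 229.8], 0.73)]
sprocket_high [([228.4, 201.2, 252.8, 227.3], 0.85)]
spray_can [([397.1, 209.3, 442.8, 242.5], 0.78), ([211.1, 187.8, 265.6, 241.2], 0.73)]
grease_tin [([164.4, 204.0, 206.8, 240.2], 0.72), ([264.5, 182.8, 316.2, 236.9], 0.33)]
wood_block [([157.4, 261.3, 213.6, 294.4], 0.86)]
screwdriver [([374.4, 268.9, 469.0, 281.0], 0.76)]
left_fin [([206.6, 168.2, 380.7, 299.3], 0.76)]
lever_tip [([213.1, 171.3, 377.5, 198.1], 0.66), ([165.5, 203.9, 206.0, 240.4], 0.59)]
[ 3.09548080e+00  5.35820161e-01 -7.25887238e-05] 1.6
```

```bash
python3 - <<'E'
import cv2
a=cv2.imread("pics/top0.png")[140:320,140:500]; b=cv2.imread("pics/scene0.png")[150:400,190:450]
cv2.imwrite("pics/top0c.png",cv2.resize(a,(792,396),interpolation=cv2.INTER_CUBIC)) 
cv2.imwrite("pics/scene0c.png",cv2.resize(b,(600,577),interpolation=cv2.INTER_CUBIC))
E
```

```text
(no output)
```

View pics/top0c.png

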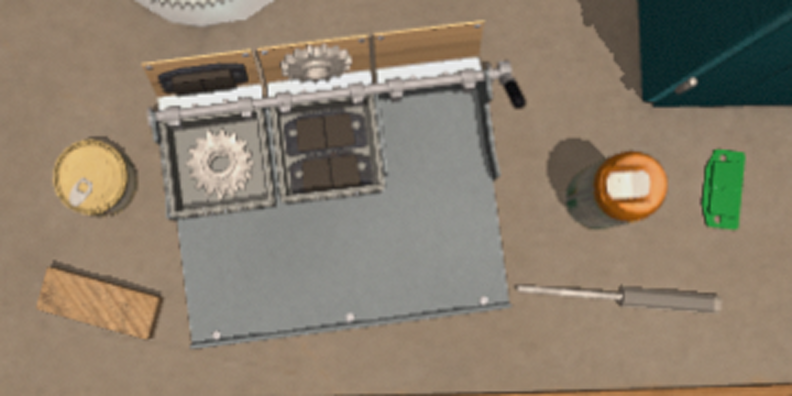

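View pics/scene0c.png

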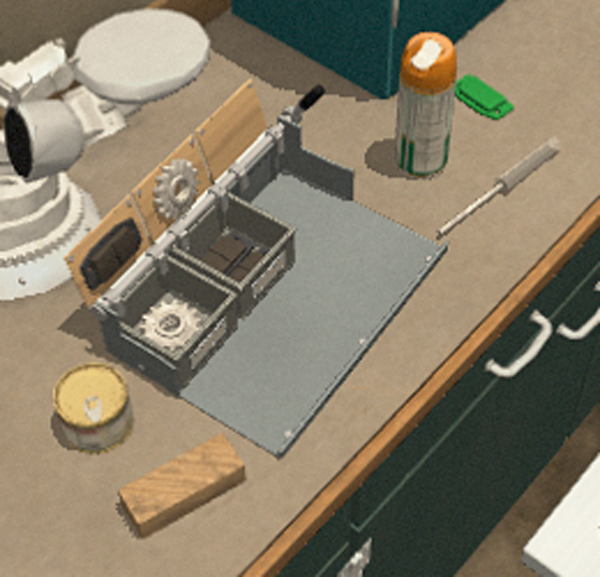

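The top view shows the pad sign at the left bay (crop ~205,80), the sprocket sign at the middle bay (317,65) and the blank sign at the right bay (425,55). The sprocket bin stands left (220,163), the pad bin is in the middle (330,155), and the lever is at the right end (510,90). The brake-pad look-alikes are the dark pads in the middle bin (crop 325,150) and the green one at (725,190). The dark ones are meant, because green is excluded. Next I fit the rack pose from the corners.

```bash
cat > h.py <<'E'
import numpy as np, cv2, json
from scipy.optimize import least_squares
def proj(p,X):
    c=np.atleast_2d(X)@np.array(p["R"]).T+np.array(p["t"]); s=c[:,:2]/c[:,2:]
    s=s*(1+p["k1"]*(s**2).sum(1,keepdims=True))
    return s*[p["fx"],p["fy"]]+[p["cx"],p["cy"]]
def w(q,P):  # rack mm -> world m
    P=np.atleast_2d(P)/1000.; c,s=np.cos(q[2]),np.sin(q[2])
    return np.c_[q[0]+c*P[:,0]-s*P[:,1], q[1]+s*P[:,0]+c*P[:,1], P[:,2]]
def ray_z(p,uv,z):
    return least_squares(lambda a: proj(p,[a[0],a[1],z])[0]-uv,[0.6,0]).x
def draw(p,q,name,box,scale,bins=()):
    im=cv2.cvtColor(p["frame"],cv2.COLOR_RGB2BGR); x0,y0,x1,y1=box
    im=cv2.resize(im[y0:y1,x0:x1],None,fx=scale,fy=scale,interpolation=cv2.INTER_CUBIC)
    def poly(P,col):
        u=(proj(p,w(q,P))-[x0-.5,y0-.5])*scale
        cv2.polylines(im,[np.round(u).astype(int).reshape(-1,1,2)],False,col,1)
    poly([[-118,166.5,4],[-118,-166.5,4],[118,-166.5,4],[118,166.5,4],[-118,166.5,4]],(0,255,255))
    poly([[-118,166.5,16],[-118,-166.5,16]],(0,255,0))
    poly([[114,-183,78],[72,-183,138]],(255,0,255)); poly([[114,165,78],[114,-165,78]],(255,0,255))
    for bx,by in bins: poly([[bx+a,by+b,66] for a,b in((-48,-50),(48,-50),(48,50),(-48,50),(-48,-50))],(0,0,255))
    cv2.imwrite(name,im)
E
cat > fit.py <<'E'
from plant import bot
from h import *
t,s=bot.read_camera("top"),bot.read_camera("scene")
T=[((-118,166.5,8),(190,348)),((-118,-166.5,8),(508,303)),((15,-164,56),(496,178)),((17,160,66),(170,217)),((17,-50,66),(383,190))]
S=[((-118,-166.5,8),(445,245)),((-118,166.5,8),(283,453)),((17,160,66),(183,362)),((17,-50,66),(294,232))]
P=[a for a,_ in T+S]; uvT=np.array([b for _,b in T])/2.2+[140,140]; uvS=np.array([b for _,b in S])*260/600+[190,150]
f=lambda q: np.r_[proj(t,w(q,P[:5]))-uvT, proj(s,w(q,P[5:]))-uvS].ravel()
r=least_squares(f,[0.65,0.1,0.1],loss="soft_l1"); q=r.x; print(q,f(q).reshape(-1,2).round(1).tolist())
json.dump(q.tolist(),open("q.json","w"))
draw(t,q,"pics/topfit.png",(140,140,500,320),2.2,[(65,110),(65,0)]); draw(s,q,"pics/scenefit.png",(190,150,450,400),2.3,[(65,110),(65,0)])
for n,uv,z in [("can top",(427,224),.189),("tin top",(182,220),.058)]: print(n,ray_z(t,uv,z))
for n,p in [("aisleR",(-46,-110,4)),("padhome",(65,110,4)),("aisleL",(-46,110,4)),("right aisle far",(65,0,4)),("hub",(114,-183,78)),("behind lever",(178,-186,115)),("front lever",(40,-186,115))]:
    X=w(q,p)[0]; print(n,X.round(3),np.hypot(*X[:2]).round(3))
E
python3 fit.py
```

```text
[0.52611084 0.08682563 0.11594099] [[0.4, 1.0], [0.5, 1.6], [-0.8, -0.8], [0.3, 0.1], [-0.8, -0.6], [1.1, 0.2], [0.0, 1.4], [-2.5, -1.7], [-0.1, -1.9]]
can top [ 0.53847442 -0.1808641 ]
tin top [0.56779649 0.32780223]
aisleR [ 0.493 -0.028  0.004] 0.494
padhome [0.578 0.204 0.004] 0.613
aisleL [0.468 0.191 0.004] 0.505
right aisle far [0.591 0.094 0.004] 0.598
hub [ 0.661 -0.082  0.078] 0.666
behind lever [ 0.724 -0.077  0.115] 0.729
front lever [ 0.587 -0.093  0.115] 0.595
```

View pics/topfit.png

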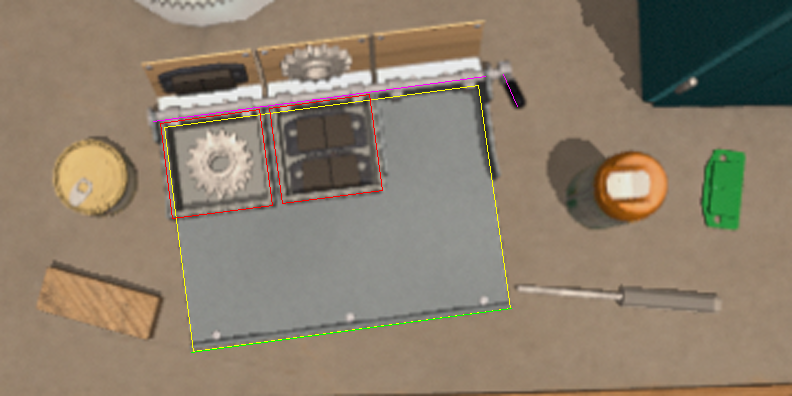

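View pics/scenefit.png

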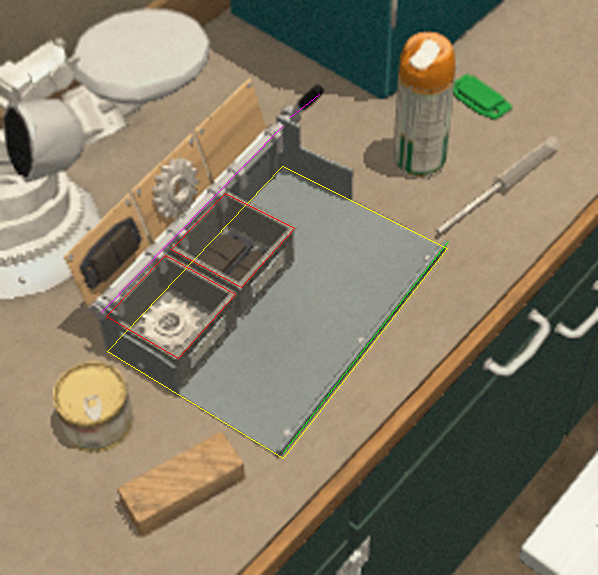

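The overlay fits to about 3–5 mm, and the top view suggests a small shift towards +x. I refine it by maximising the image gradient along the model edges.

```bash
cat > fit2.py <<'E'
from plant import bot
from h import *
from scipy.optimize import minimize
q0=np.array(json.load(open("q.json")))
L=[((-118,-160,16),(-118,160,16)),((-108,166.5,4),(8,166.5,4)),((-108,-166.5,4),(8,-166.5,4)),
   ((17,62,66),(17,158,66)),((17,-48,66),(17,48,66)),((21,66,66),(21,154,66)),((21,-44,66),(21,44,66)),
   ((20,-50,66),(70,-50,66)),((20,160,66),(70,160,66)),((109,-150,78),(109,150,78)),((119,-150,78),(119,150,78)),((17,-162,56),(70,-162,56))]
def score(p,sig):
    g=cv2.GaussianBlur(cv2.cvtColor(p["frame"],cv2.COLOR_RGB2GRAY).astype(np.float32),(0,0),1)
    gx,gy=cv2.Sobel(g,-1,1,0),cv2.Sobel(g,-1,0,1); 
    gx,gy=[cv2.GaussianBlur(a,(0,0),sig) for a in (gx,gy)]
    def f(q):
        tot=0
        for a,b in L:
            u=proj(p,w(q,np.linspace(a,b,60))).astype(np.float32); d=u[-1]-u[0]; n=np.array([-d[1],d[0]])/np.hypot(*d)
            sx,sy=[cv2.remap(G,u[None,:,0],u[None,:,1],cv2.INTER_LINEAR)[0] for G in (gx,gy)]
            tot+=min(np.abs((sx*n[0]+sy*n[1]).mean()),60)
        return -tot
    return f
t,s=bot.read_camera("top"),bot.read_camera("scene")
for n,ps in (("top",[t]),("scene",[s]),("both",[t,s])):
    F={g:[score(p,g) for p in ps] for g in (1.,.5)}; best=None
    for dx in (-6,-2,2,6):
        for dy in (-5,0,5):
            for da in (-.015,0,.015):
                q=q0+[dx/1e3,dy/1e3,da]
                for g in (1.,.5):
                    r=minimize(lambda v:sum(f(v/[1,1,.1]*1) for f in F[g]) if 0 else sum(f(v) for f in F[g]),q,method="Nelder-Mead",options=dict(initial_simplex=q+np.vstack([np.zeros(3),np.diag([.003,.003,.01])]),maxfev=120)); q=r.x
                if best is None or r.fun<best.fun: best=r
    print(n,best.x.round(4),best.fun)
q=best.x; json.dump(q.tolist(),open("q.json","w"))
draw(t,q,"pics/topfit2.png",(200,150,390,310),4,[(65,110),(65,0)])
E
python3 fit2.py
```

```text
top [0.5305 0.0871 0.0989] -587.2412109375
scene [0.5228 0.0904 0.1235] -666.407470703125
both [0.5299 0.086  0.1187] -1131.088134765625
```

View pics/topfit2.png

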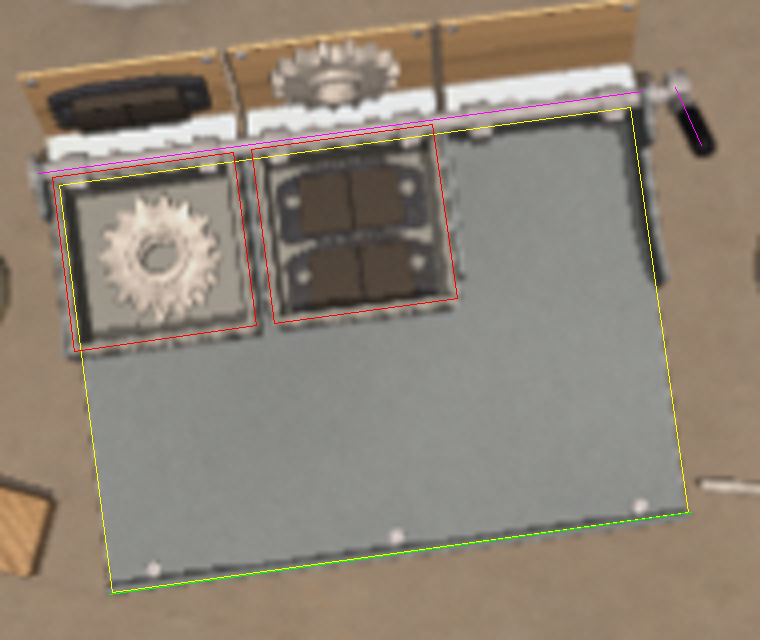

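```bash
cat >> h.py <<'E'
from plant import bot
from scipy.spatial.transform import Rotation as Ro
Q=np.array([0.5285,0.086,0.118])
def ori(flip=0): return (Ro.from_euler("z",Q[2]+flip*np.pi)*Ro.from_euler("x",np.pi)).as_rotvec()
def W(x,y,z): return w(Q,(x,y,z))[0]
def R(): # TCP in rack mm
    p=np.array(bot.get_position()); d=p[:2]-Q[:2]; c,s=np.cos(Q[2]),np.sin(Q[2])
    return np.round([1e3*(c*d[0]+s*d[1]),1e3*(-s*d[0]+c*d[1]),1e3*p[2]],1).tolist()
def go(x,y,z,speed=.2,stop=None,o=None):
    r=bot.line_to(W(x,y,z),o,speed=speed,stop_force=stop); print((x,y,z),r,R(),np.round(bot.get_wrist_force(),1),round(bot.get_time_s(),1)); return r
E
python3 - <<'E'
from h import *
for f in (0,1):
    j=bot.ik(W(45,-188,300),ori(f)); print(f,None if j is None else np.round(j,2))
f=min((0,1),key=lambda f: np.abs(np.array(bot.ik(W(45,-188,300),ori(f)) if bot.ik(W(45,-188,300),ori(f)) is not None else [99]*7)-bot.get_joint_pos()).max())
print(f); json.dump(f,open("f.json","w"))
bot.grip(0,20)
bot.movep(W(45,-188,300),ori(f)); print(R(),bot.get_time_s())
go(45,-188,145)
go(127,-188,145,.1,30)
go(100,-188,145)
p=bot.read_camera("top"); draw(p,Q,"pics/lever.png",(200,150,390,310),4)
p=bot.read_camera("scene"); draw(p,Q,"pics/lever_s.png",(210,150,410,300),4)
E
```

```text
0 [ 0.61  0.25 -0.59  1.48  0.14  1.46 -1.44]
1 [ 0.73  0.28 -0.76  1.47  0.19  1.46  1.66]
0
[44.6, -189.5, 299.8] 4.8583
(45, -188, 145) False [45.9, -188.2, 146.3] [-0.  -0.5  0.4] 5.8
(127, -188, 145) False [120.6, -187.9, 144.0] [-18.7  -1.2   9.1] 6.8
(100, -188, 145) False [100.4, -188.4, 145.8] [ 0.1  0.  -0.9] 7.0
```

View pics/lever_s.png

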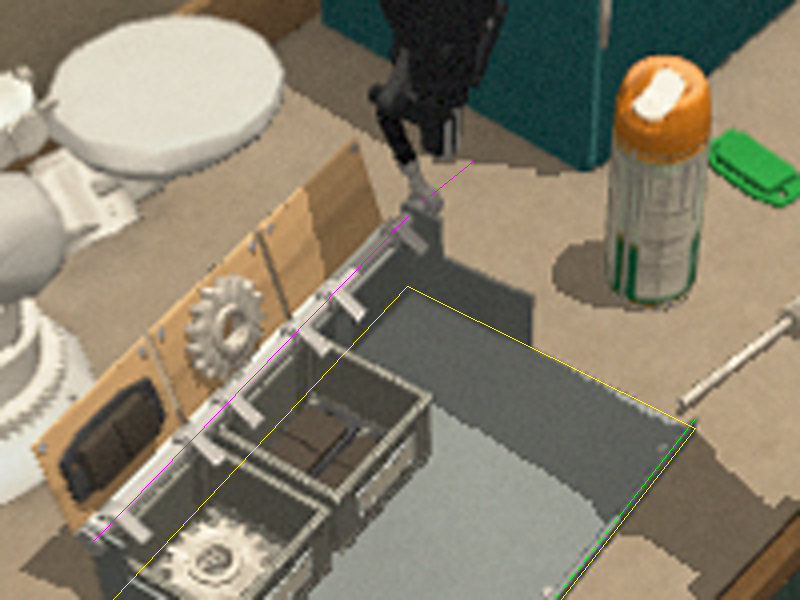

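The lever stands back and the hooks are level, so the bins are free. Next I grip the pad bin from inside by spreading the fingers, and pull it into the aisle.

```bash
python3 - <<'E'
from h import *
f=json.load(open("f.json"))
go(100,-188,200); bot.grip(.045,20)
bot.movep(W(55,0,200),ori(f)); print(R())
go(55,0,90,.2); go(55,0,55,.1,8)
print(bot.get_opening()); bot.grip(.085,20); print("open",bot.get_opening(),bot.get_grasp_force(),R(),np.round(bot.get_wrist_force(),1))
go(-20,0,55,.1,25)
p=bot.read_camera("scene"); draw(p,Q,"pics/pull.png",(210,150,410,300),4)
print(np.round(bot.get_wrist_force(),1),bot.get_time_s(),bot.get_opening())
E
```

```text
(100, -188, 200) False [101.2, -187.8, 201.1] [-0.6  0.3 -0.5] 7.6
[55.5, -1.8, 200.1]
(55, 0, 90) False [55.9, -0.7, 90.7] [-0.2 -0.4  0.5] 9.6
(55, 0, 55) False [55.1, 0.1, 55.1] [-0.4  0.9  1.3] 10.1
0.0451013664530799
open 0.06523894485795544 23.86434426298365 [55.4, -0.1, 55.5] [ 0.3 -0.4 -0.3]
(-20, 0, 55) False [-20.7, 0.1, 55.5] [-3.2 -1.   9.5] 11.2
[-4.5 -0.6  8.5] 11.3 0.06538882314422731
```

View pics/pull.png

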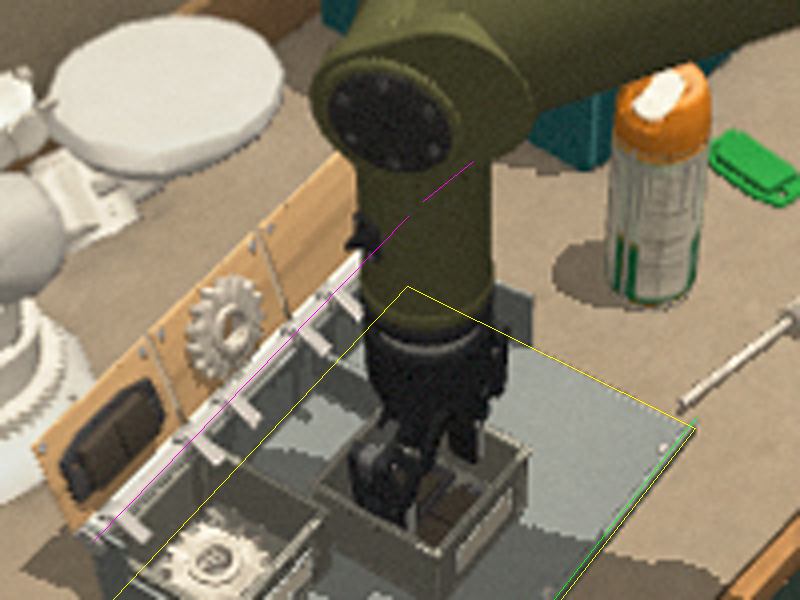

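The spread grip carries the pad bin squarely. It goes on to the right end of the aisle, and then the sprocket bin goes out, across and into the middle bay.

```bash
python3 - <<'E'
from h import *
go(-56,0,55,.1,25)
if go(-56,-110,55,.13,25): raise SystemExit
bot.grip(.045,20); go(-56,-110,150,.25); go(55,110,150,.3); go(55,110,90,.2)
if go(55,110,55,.1,8): raise SystemExit
bot.grip(.085,20); print("open",bot.get_opening(),R(),np.round(bot.get_wrist_force(),1))
if go(-56,110,55,.12,25): raise SystemExit
if go(-56,0,55,.13,25): raise SystemExit
p=bot.read_camera("top"); draw(p,Q,"pics/mid.png",(200,150,390,310),4,[(-46,0),(-46,-110)])
if go(-5,0,55,.08,20): raise SystemExit
go(62,0,55,.06,15)
E
```

```text
(-56, 0, 55) False [-56.6, 0.2, 55.4] [-3.1 -0.8  9.3] 11.8
(-56, -110, 55) False [-55.3, -109.9, 55.5] [-0.2  1.3  5.1] 12.8
(-56, -110, 150) False [-56.0, -110.1, 150.4] [-0.1 -0.1 -0.6] 13.8
(55, 110, 150) False [54.2, 108.1, 148.9] [-0.7 -0.1 -0.3] 14.8
(55, 110, 90) False [54.8, 108.5, 90.1] [ 1.3 -0.2  0.7] 15.2
(55, 110, 55) False [54.9, 110.1, 54.9] [ 0.8 -0.2  0. ] 15.7
open 0.06509606691850613 [55.3, 110.2, 55.5] [ 1.   0.2 -0.3]
(-56, 110, 55) False [-56.5, 110.0, 55.4] [-3.3 -1.1  9.5] 17.1
(-56, 0, 55) False [-55.2, -0.2, 55.4] [ 1.1 -0.8  5.6] 18.1
(-5, 0, 55) False [-5.6, 0.4, 55.4] [-4.2 -0.  11. ] 18.9
(62, 0, 55) True [56.4, 0.8, 55.4] [-1.6 -0.7  4.9] 20.0
```

View pics/mid.png

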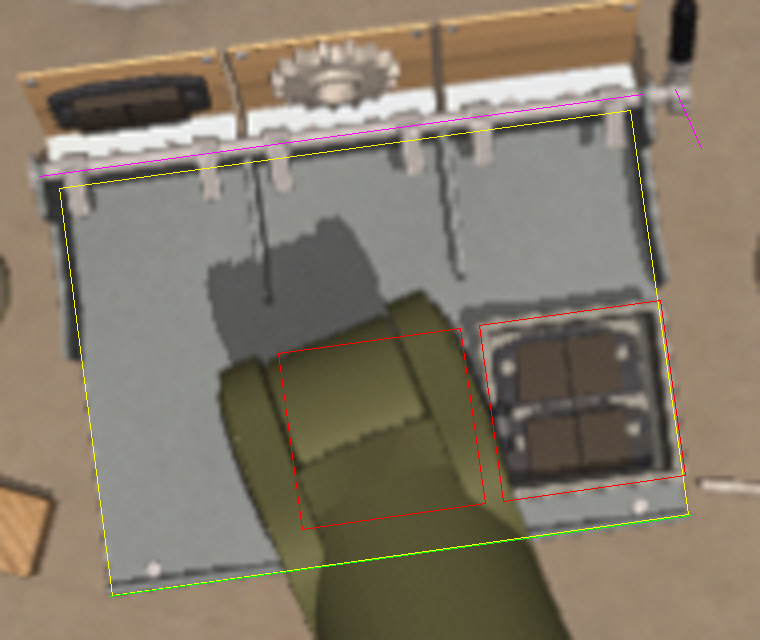

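The sprocket bin is pushed to its stop at TCP x = 56.4 (it started at 55.4), so it is home. The picture shows the pad bin square at the right of the aisle (crop ~585,395). Next comes the pad bin.

```bash
python3 - <<'E'
from h import *
bot.grip(.045,20); go(55,0,150,.25); go(-56,-110,150,.3); go(-56,-110,90,.2)
if go(-56,-110,55,.1,8): raise SystemExit
bot.grip(.085,20); print("open",bot.get_opening(),R(),np.round(bot.get_wrist_force(),1))
if go(-58,-110,55,.05,20): raise SystemExit
if go(-58,110,55,.15,25): raise SystemExit
if go(-5,110,55,.08,20): raise SystemExit
go(64,110,55,.06,15)
bot.grip(.045,20); go(54,110,55); go(54,110,160,.25); go(-60,-20,250,.3)
p=bot.read_camera("top"); draw(p,Q,"pics/home.png",(200,150,390,310),4,[(65,0),(65,110)])
E
```

```text
(55, 0, 150) False [55.3, -0.1, 150.9] [-0.2  0.4 -0.7] 21.0
(-56, -110, 150) False [-56.6, -110.0, 149.2] [-1.   0.5 -0.4] 21.6
(-56, -110, 90) False [-55.6, -108.6, 89.8] [ 0.6 -0.9  0.3] 22.1
(-56, -110, 55) False [-55.5, -109.9, 55.5] [-0.5  0.3 -0.1] 22.6
open 0.06473099112765064 [-55.4, -110.1, 55.7] [0.5 0.4 1.7]
(-58, -110, 55) False [-57.0, -110.1, 55.7] [2.8 0.4 2.6] 23.1
(-58, 110, 55) False [-57.8, 108.5, 55.7] [-0.5 -4.2  9.6] 24.8
(-5, 110, 55) False [-6.8, 110.9, 55.6] [-5.7 -0.9 12.1] 25.6
(64, 110, 55) True [57.4, 111.2, 55.7] [-1.4 -2.5  5.1] 26.6
(54, 110, 55) False [53.5, 109.9, 54.8] [ 0.9 -0.4 -0.3] 27.4
(54, 110, 160) False [54.3, 110.0, 160.9] [ 0.1 -0.3 -0.6] 27.9
(-60, -20, 250) False [-60.1, -19.2, 249.1] [ 0.  -0.4 -0.2] 28.7
```

View pics/home.png

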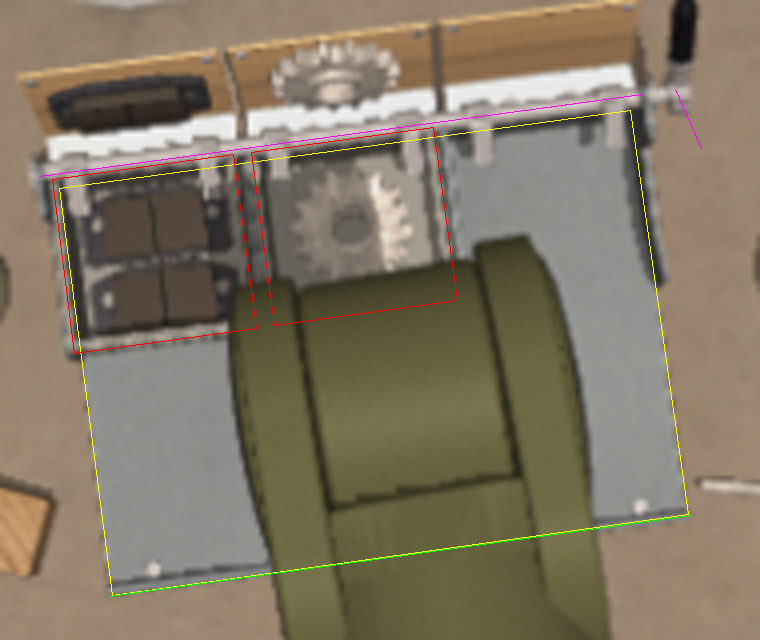

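Both bins stand home under their own samples: pads left (crop ~150,260) and sprockets in the middle (350,230). The lever is still open at (683,40), so I close it from behind.

```bash
python3 - <<'E'
from h import *
bot.grip(0,20); go(100,-188,250,.3); go(188,-190,240,.3); go(188,-189,145,.2)
go(130,-188,145,.12,40); go(89,-188,145,.08,40)
go(115,-188,145); go(120,-188,240,.25); go(-60,-60,260,.3)
p=bot.read_camera("scene"); draw(p,Q,"pics/closed.png",(190,150,390,300),4)
t=bot.read_camera("top")
print(bot.get_time_s())
for n in ("spray_can","grease_tin","wood_block","screwdriver"): print(n,[r["extent"] for r in bot.recognise(n,p)][:1],[r["extent"] for r in bot.recognise(n,t)][:1])
E
```

```text
(100, -188, 250) False [99.6, -186.5, 249.9] [-0.   0.6 -0.4] 30.2
(188, -190, 240) False [187.9, -187.7, 239.9] [-1.1  0.1  0. ] 30.6
(188, -189, 145) False [188.2, -189.2, 146.9] [-0.2 -0.2  0.4] 31.3
(130, -188, 145) False [132.5, -187.6, 148.1] [5.3 1.6 4.1] 31.9
(89, -188, 145) False [92.9, -188.6, 147.0] [9.  1.1 2.1] 32.6
(115, -188, 145) False [114.7, -187.9, 144.1] [-0.5 -0.3  0.1] 32.8
(120, -188, 240) False [119.4, -188.2, 240.7] [ 0.6 -0.6 -0.5] 33.4
(-60, -60, 260) False [-59.8, -61.2, 259.4] [ 0.4 -0.   0.4] 34.3
34.3667
spray_can [[361.8, 166.0, 385.0, 229.6]] [[395.8, 206.8, 443.2, 243.7]]
grease_tin [[212.8, 307.4, 247.5, 348.0]] [[166.0, 207.7, 205.6, 239.6]]
wood_block [[242.4, 341.7, 293.7, 382.2]] [[155.4, 261.6, 213.3, 294.4]]
screwdriver [[381.3, 208.3, 433.5, 250.4]] [[388.1, 268.3, 464.5, 281.2]]
```

View pics/closed.png

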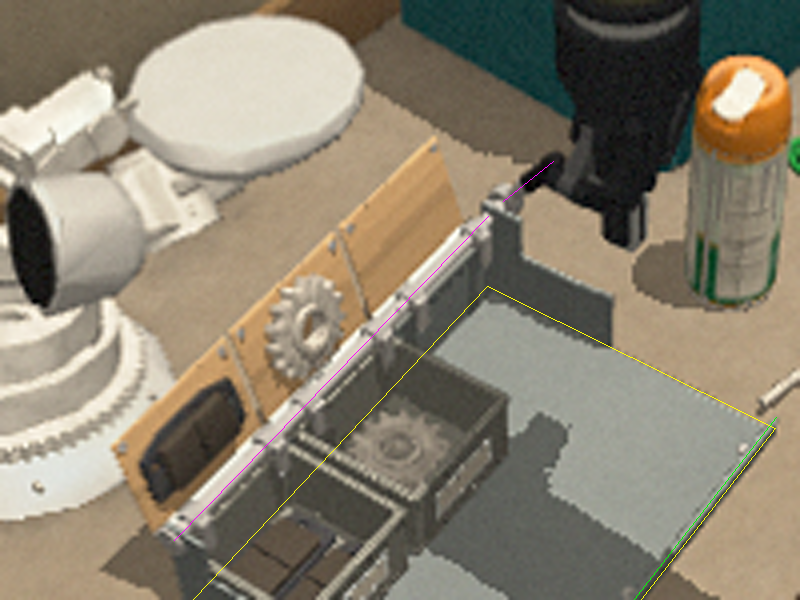

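The lever looks closed, but the final force (9 N) does not prove the stop was reached, so I press once more until it does.

```bash
python3 - <<'E'
from h import *
go(120,-188,240,.3); go(120,-188,145,.2); go(96,-188,145,.1,40); print(go(80,-188,145,.06,25))
go(115,-188,145); go(120,-188,240,.25); go(-100,0,320,.3)
t=bot.read_camera("top"); draw(t,Q,"pics/end.png",(200,150,390,310),4,[(65,0),(65,110)])
E
```

```text
(120, -188, 240) False [119.5, -186.6, 240.0] [-0.   0.3 -0.4] 35.7
(120, -188, 145) False [120.4, -187.7, 146.6] [ 0.4 -0.5  0.4] 36.3
(96, -188, 145) False [96.8, -188.4, 146.7] [-0.  -0.2 -0.6] 36.7
(80, -188, 145) False [89.7, -188.6, 150.6] [17.7 -0.3  4.1] 37.1
False
(115, -188, 145) False [115.6, -187.4, 144.8] [-0.7  0.4 -0.3] 37.4
(120, -188, 240) False [119.6, -188.2, 241.0] [-0.6  0.5 -0.1] 38.0
(-100, 0, 320) False [-99.8, -1.1, 319.2] [-0.2  0.6  0.2] 39.1
```

View pics/end.png

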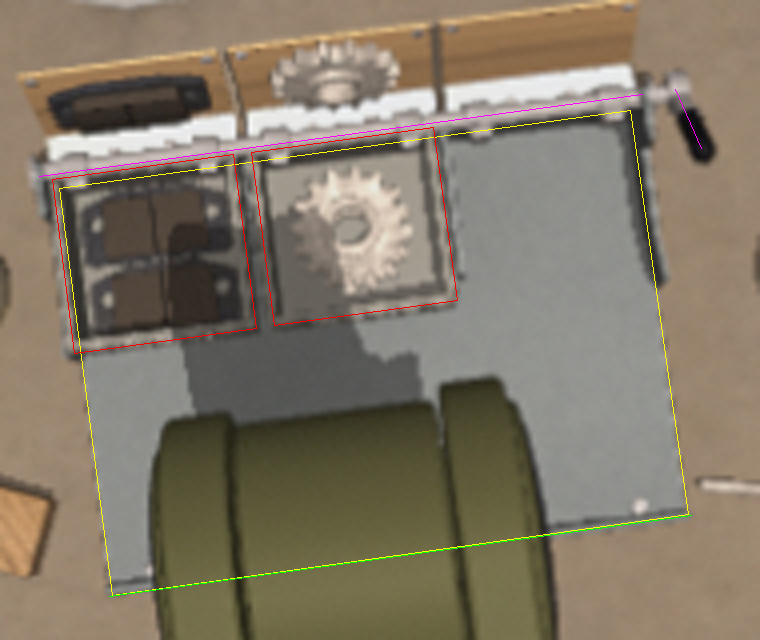

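The lever end is back at (706,150), where it began, with a firm stop force of 17.7 N. Both bins are home and the four bystanders show no displacement, so I hand in.

```bash
python3 -c "
from plant import bot
print(bot.finish_job())"
```

```text
the job is handed in; nothing more can be done
None
```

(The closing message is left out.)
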